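Set down the screw foot of a bakery conveyor

ROBOT

A 7-joint arm with a two-finger parallel gripper is mounted at the origin on the work surface. World frame = base frame: x ahead of the robot, y to its left, z up, the work surface at z = 0. Lengths are in m, angles in rad, forces in N, time in s.
With the tool pointing down it reaches from about 0.375 to 0.925 m from the base axis. Payload 3.1 kg.
Tool frame: the origin (TCP) lies at the very end of the fingers, on their centre line; the grasp point (between the pads) lies bot.grasp_offset behind it (bot.grasp_offset is the distance from the TCP to the grasp point, in m); z points along the fingers, y is the line along which they close (so a half turn about z gives the same grasp; the last joint's range is limited). The gripper opens to 85 mm and grips with 20 to 120 N. Pads are 22 mm wide; open, the fingers measure 114 mm over their backs; the gripper's body (76 mm by 85 mm) begins 54 mm behind the grasp point. The pads swing forward as they close: fully open they stand 13 mm farther back than shut.
Start: joints at [-1.427, 0.383, 0.044, 1.598, -0.018, 1.161, -0.05], TCP at [0.156, 0.631, 0.231] pointing down, gripper open.
Joint ranges: [-2.61, 2.61], [-0.41, 2.15], [-1.48, 1.57], [0, 2.5], [-1.57, 4.71], [0.05, 1.97], [-2.85, 2.85]. Speed limits (rad/s): [2.79, 2.79, 3.14, 3.14, 3.14, 3.14, 3.14].

INTERFACE

Orientations are given as a unit quaternion [x, y, z, w].
In Python, from rig import bot gives the robot as it stands. The module is installed in compiled form; this text tells all that it offers.
- The arm moves only by the shell command python3 -m pendant 'ROWS'. ROWS is JSON, a list of rows, each an object of numbers: "tx", "ty", "tz": the shift along the tool's x, y, z in mm; "rx", "ry", "rz": the turn, a rotation vector about the tool's x, y, z in degrees; "claw": the finger opening in mm, from 0 to 85.4. A call has exactly 8 rows; each row shifts and turns the commanded pose from where the row before left it, along the tool's axes as they then stand; what a row does not reach is not made up. A row lasts 1/12 s, in which the tool goes at most 41.7 mm and 7.16 degrees, less where a joint would pass 70% of its speed; a pose out of reach is approached as far as the arm can. A call is refused whole if a number of a shift passes 41.7 or a number of a turn 7.16, either way. A call with a gripper value outside its range is refused whole. The fingers move at their own pace and stop on an object; the grip force is fixed at half the most. Time passes only in rows, so rows that do not move let the fingers close, or fill a call up. It gives the time, the measured TCP pose, the force, the opening and the grip force at its end, in the units of the state.
- bot.get_obs(): the state, without advancing time (a new reading comes with each control period).
- bot.camera(name): name is "scene" or "top"; returns the picture (480x640x3 uint8, red, green, blue); there is no depth.
- bot.camera_model(name): a dict with "camera_matrix" (3x3 intrinsics, pixels), "R" (3x3) and "t" (3): a world point X has camera coordinates R X + t. Camera axes: x right, y down, z forward; pixel columns grow to the right and rows downward; lengths in m; the calibration is good to about 2 mm. A picture is of the moment at which its call begins. camera_model takes no time and is no camera call.
- bot.close_job(): hands the job in; it is judged then, once.
Trained networks look in the newest picture that a camera, given by its name, has taken for a name from the list of things; names that differ only in an ending like _2 or _b are one class to them, and where a whole thing is asked for, a point or a joint stands for the part that bears it (a point fixed in the world has none). Each returns a list of dicts, best first, with "p" (0 to 1); they miss things now and then, are a little off and sometimes report something else, mostly with a low value. They report only what shows in the picture. A call takes as long as a camera call.
- bot.recognise(camera, name): "centre" ([column, row] as shares, 0 to 1, of the picture: columns of its width, rows of its height, amid what is visible of it).
- bot.trace(camera, name): "region" (480x640 bool, what is visible of it) and "centre" ([column, row] as shares, 0 to 1, of the picture: columns of its width, rows of its height, amid what is visible of it).
- bot.pinpoint(camera, name): "centre" ([column, row] as shares, 0 to 1, of the picture: columns of its width, rows of its height: a listed point, or the origin of a listed thing).
The state is a dict: "clock": time; "joint_pos": joint angles; "joint_velocities": joint speeds; "tau": joint torques, N m; "tool_pos": TCP position; "tool_rot": TCP orientation; "wrist_force": force on the tool from outside, world axes, zero at the start; "torque": the same for the moment, N m; "gripper_width": finger opening in m; "grasp_force": force on a finger pad.
Only numpy, scipy, OpenCV 4.12 (cv2) and the standard library are available. Lean on these libraries where they do the work, as an engineer would, in place of code of your own. Each camera call takes 0.05 s, during which the arm holds its last target. There are 200 camera calls.

TASK

The corner foot of the small conveyor hangs clear of the wooden packer under it: turn its crank clockwise (seen from above) until the foot just touches the packer and bears on it lightly, with no more than about 4 kg of load at any time. Only then swing the locking lever below the crank clockwise as far as it goes, and let go of everything. Leave the cakes and the other loose things on the table and the belt where they are.

Things in the scene. Friction and masses are not known exactly. Their poses are not given: they have to be found in the camera images.
- conveyor: Low aluminium belt conveyor, fixed: belt along its own y from -60 to +460 mm, x = +50 to +260 mm, belt top 132 mm above the table; grey gearbox on the far side. Origin: on the table, on the vertical axis of the screw foot, which stands in a grey bracket (44 mm round, top at 134 mm) beside the belt, on the robot's side near one end. z up.
- spindle: Upright steel screw, 16 mm, under the crank, with a 48 mm black rubber foot. Goes down 4 mm per rad of clockwise crank. Origin: centre of the foot's underside, unloaded. Under it an 85 mm square wooden packer, 10 to 18 mm thick, not measured: the gap is 5 to 18 mm (1.3 to 4.5 rad of crank). The rubber yields 1 mm per 20 N. The screw stays put when let go.
- crank_axis (a point): Point on the vertical axis of crank and foot, at the top face of the crank's arm, 154 mm above the table; this height stays the same. Turning the free screw takes a steady 0.17 N m (about 5 N at the handle); each 10 N of load on the foot adds 0.04 N m (about 1.1 N at the handle).
- crank_handle (a point): Centre of the top of the crank's handle: an upright black cylinder, 18 mm across and 50 mm tall (from 156 to 206 mm above the table), 35 mm from the crank's axis. The handle spins freely on its own pin, so it can be held fast while it is led round the circle. Everything within 100 mm around it is lower than 180 mm.
- lock_pin (a point): Centre of the top of the locking lever's upright pin: plain steel, 16 mm across, 41 mm of it standing free above the lever's flat arm (from 96 to 137 mm above the table), 120 mm from the same vertical axis as the crank. The flat arm is 16 mm wide and lies 88 to 96 mm above the table.
- lock (a joint): Angle of the locking lever about the crank's axis, rad: it starts at 0 to 0.2 (loose, pointing along the belt's near end) and grows as the lever swings clockwise seen from above, towards the robot, to its stop at 1.4 (locked). It takes about 1.3 N at the pin and stays where it is left.
- cake_a: Loose round cake, 62 mm across, 29 mm tall, on the belt; origin at the centre of its underside. Leave alone.
- cake_b: Loose round cake like cake_a, on the belt. Leave alone.
- cake_c: Loose round cake like cake_a, on the table at the robot's side of the conveyor, beside the foot. Leave alone.
- cake_d: Loose round cake like cake_a, on the table, farther along the conveyor. Leave alone.
- tape: Loose tape dispenser, 100 x 52 mm, 86 mm tall, on the table at the robot's right. Leave alone.
- spray: Loose white bottle, 60 mm across, 170 mm tall, on the right of the table. Leave alone.
- scraper: Loose steel dough scraper, 110 x 140 mm, 21 mm thick at its wooden grip, on the table at the right near the robot. Leave alone.

How it is judged:
By the outcome, as a careful person would: the job done as asked, in the order asked, and still so for the second after the job is handed in, with the robot touching nothing.
It also fails if it takes over 72 s, if anything falls off the work surface, if the arm or the gripper's body presses on something with over 40 N, if the wrist force passes 120 N, or if a joint passes its speed limit or range.

## Working session

There is one attempt and no reset: what is moved stays moved. The work goes in short steps, Python scripts to look and compute and a shell command to move; the robot and the scene stay as the last step left them, time stands still between calls to the robot, and variables do not carry over. Pictures are saved under pics/ and viewed, at most 10 in all, crops included, and the job is handed in when it is done.

```bash
mkdir -p pics; cat > h.py <<'E'
import numpy as np, cv2
from rig import bot
from scipy.spatial.transform import Rotation as Rot
def px(c): return np.array([c[0]*640,c[1]*480])
def ray(cam,p):
    m=bot.camera_model(cam);K=np.array(m["camera_matrix"]);R=np.array(m["R"]);t=np.array(m["t"])
    d=R.T@np.linalg.inv(K)@np.array([p[0],p[1],1.]);return -R.T@t,d
def atz(cam,p,z):
    o,d=ray(cam,p);return o+d*(z-o[2])/d[2]
def proj(cam,X):
    m=bot.camera_model(cam);c=np.array(m["R"])@np.array(X)+np.array(m["t"]);q=np.array(m["camera_matrix"])@c;return q[:2]/q[2]
def save(cam,name):
    im=bot.camera(cam);cv2.imwrite("pics/"+name,im[:,:,::-1]);return im
E
python3 - <<'E'
from h import *
np.set_printoptions(precision=4,suppress=True)
o=bot.get_obs();print(o["clock"],o["tool_pos"],o["tool_rot"],o["wrist_force"],o["gripper_width"],bot.grasp_offset)
for c in("scene","top"):
    save(c,c+"0.png");print(c,"pos",ray(c,(320,240))[0])
    for n,z in(("crank_axis",.154),("crank_handle",.206),("lock_pin",.137),("conveyor",0),("cake_c",0)):
        for r in bot.pinpoint(c,n)[:3]: print(c,n,round(r["p"],2),px(r["centre"]),atz(c,px(r["centre"]),z))
E
```

```text
0.0 [0.1554 0.6302 0.2299] [ 0.1206  0.9927 -0.0013 -0.0001] [ 0.1849  0.4627 -0.3715] 0.08547805532788341 0.0187
scene pos [ 1.1895 -0.7264  0.9171]
scene crank_axis 0.97 [365.888 239.424] [ 0.6074 -0.0266  0.154 ]
scene crank_axis 0.72 [378.88  215.808] [0.5691 0.0643 0.154 ]
scene crank_handle 0.9 [383.104 218.784] [0.6256 0.0087 0.206 ]
scene crank_handle 0.38 [258.496 395.712] [ 0.7857 -0.4849  0.206 ]
scene lock_pin 0.74 [324.096 262.896] [ 0.5829 -0.1402  0.137 ]
scene conveyor 0.68 [361.024 286.32 ] [ 0.6049 -0.0319  0.    ]
scene cake_c 0.86 [412.032 287.088] [ 0.6974  0.0577 -0.    ]
scene cake_c 0.58 [461.824 248.304] [0.7013 0.2732 0.    ]
scene cake_c 0.57 [408.512 250.896] [ 0.6049  0.161  -0.    ]
top pos [ 0.3079 -0.0858  1.5047]
top crank_axis 0.77 [293.696 192.   ] [ 0.6084 -0.0285  0.154 ]
top crank_axis 0.7 [305.408 126.72 ] [ 0.7721 -0.0605  0.154 ]
top crank_handle 0.54 [277.312 185.184] [0.6141 0.0073 0.206 ]
top lock_pin 0.87 [342.272 199.68 ] [ 0.5898 -0.1465  0.137 ]
top conveyor 0.95 [294.912 205.392] [ 0.6057 -0.0245  0.    ]
top cake_c 0.86 [227.2   131.904] [0.8161 0.1576 0.    ]
top cake_c 0.81 [304.512 128.304] [ 0.8206 -0.0551  0.    ]
top cake_c 0.57 [223.616 207.696] [0.6044 0.1677 0.    ]
```

```bash
python3 - <<'E'
import cv2
a=cv2.imread("pics/scene0.png")[130:370,230:550];b=cv2.imread("pics/top0.png")[90:290,190:450]
cv2.imwrite("pics/sc.png",cv2.resize(a,(800,600),interpolation=cv2.INTER_CUBIC));cv2.imwrite("pics/tc.png",cv2.resize(b,(780,600),interpolation=cv2.INTER_CUBIC))
E
```

```text
(no output)
```

View pics/sc.png

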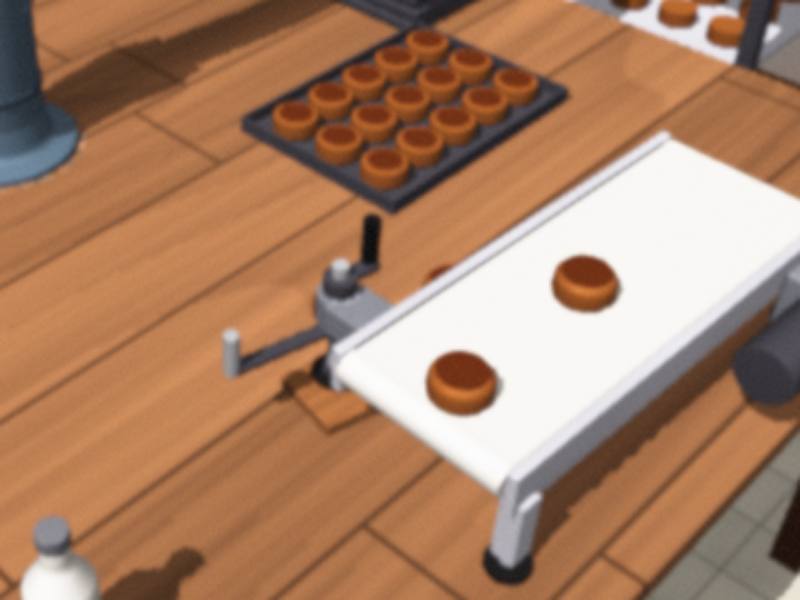

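View pics/tc.png

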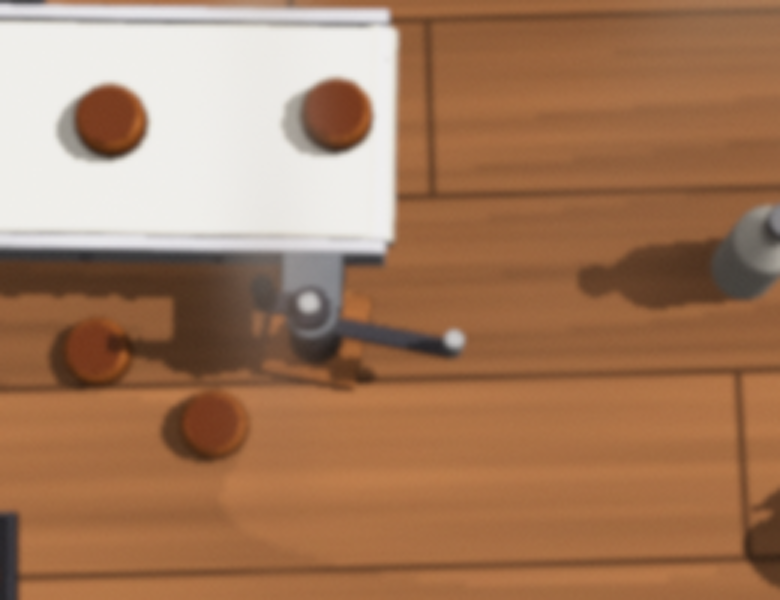

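The scene crop shows the crank arm pointing roughly along +y, with the handle top at about (379,217) px. The lever pin is at about (322,263) px. The top crop shows the handle at about (278,187), the axis at (293,191) and the pin at (341,203). The tape and spray are well away, and cake_c and cake_d are to the left of the foot.

```bash
python3 - <<'E'
from h import *
from scipy.optimize import least_squares
np.set_printoptions(precision=4,suppress=True)
ax=[("scene",(365.9,239.4)),("top",(293.7,192.))]
hd=[("scene",(383.1,218.8)),("scene",(379,217.3)),("top",(277.3,185.2))]
pn=[("scene",(324.1,262.9)),("top",(342.3,199.7))]
def f(v):
    A=[v[0],v[1],.154];H=[v[0]+.035*np.cos(v[2]),v[1]+.035*np.sin(v[2]),.206];P=[v[0]+.12*np.cos(v[3]),v[1]+.12*np.sin(v[3]),.137]
    return np.concatenate([proj(c,X)-p for X,L in((A,ax),(H,hd),(P,pn)) for c,p in L])
s=least_squares(f,[.607,-.027,1.4,-1.7]);v=s.x
print(v,"H",v[:2]+.035*np.array([np.cos(v[2]),np.sin(v[2])]),"P",v[:2]+.12*np.array([np.cos(v[3]),np.sin(v[3])]));print(s.fun.reshape(-1,2))
E
python3 -m pendant '[{"tz":-20,"rz":-6.9},{"tz":-20,"rz":-6.9},{"tx":-22,"ty":-30},{"tx":-22,"ty":-30},{"tx":-22,"ty":-30},{"tx":-22,"ty":-30},{"tx":-22,"ty":-30},{"tx":-22,"ty":-30}]'
```

```text
[ 0.6083 -0.0264  1.2924 -1.7467] H [0.6179 0.0073] P [ 0.5873 -0.1445]
[[ 0.3271  0.1572]
 [-0.8787  0.0645]
 [-2.9677 -1.1998]
 [ 1.1323  0.3002]
 [-0.0051 -1.6035]
 [-0.0202  1.8387]
 [-0.8058  1.0175]]invalid input
```

```bash
python3 -m pendant '[{"tx":0,"ty":0,"tz":-20,"rx":0,"ry":0,"rz":-6.9,"claw":85},{"tx":0,"ty":0,"tz":-20,"rx":0,"ry":0,"rz":-6.9,"claw":85},{"tx":-22,"ty":-30,"tz":0,"rx":0,"ry":0,"rz":0,"claw":85},{"tx":-22,"ty":-30,"tz":0,"rx":0,"ry":0,"rz":0,"claw":85},{"tx":-22,"ty":-30,"tz":0,"rx":0,"ry":0,"rz":0,"claw":85},{"tx":-22,"ty":-30,"tz":0,"rx":0,"ry":0,"rz":0,"claw":85},{"tx":-22,"ty":-30,"tz":0,"rx":0,"ry":0,"rz":0,"claw":85},{"tx":-22,"ty":-30,"tz":0,"rx":0,"ry":0,"rz":0,"claw":85}]'
```

```text
clock: 1.27
tool_pos: [0.2884, 0.4494, 0.2715]
tool_rot: [0.0, 1.0, 0.0, 0.0]
wrist_force: [-0.2, -0.8, -0.4]
gripper_width: 0.0852
grasp_force: 0.0
```

```bash
python3 -m pendant '[{"tx":-20.6,"ty":-27.6,"claw":85},{"tx":-20.6,"ty":-27.6,"claw":85},{"tx":-20.6,"ty":-27.6,"claw":85},{"tx":-20.6,"ty":-27.6,"claw":85},{"tx":-20.6,"ty":-27.6,"claw":85},{"tx":-20.6,"ty":-27.6,"claw":85},{"tx":-20.6,"ty":-27.6,"claw":85},{"tx":-20.6,"ty":-27.6,"claw":85}]' && python3 -m pendant '[{"tx":-20.6,"ty":-27.6,"claw":60},{"tx":-20.6,"ty":-27.6,"claw":60},{"tx":-20.6,"ty":-27.6,"claw":60},{"tx":-20.6,"ty":-27.6,"claw":60},{"tx":-20.6,"ty":-27.6,"claw":60},{"tx":-20.6,"ty":-27.6,"claw":60},{"tx":-20.6,"ty":-27.6,"claw":60},{"tx":-20.6,"ty":-27.6,"claw":60}]'
python3 - <<'E'
from h import *
print(bot.get_obs()["joint_pos"])
im=save("scene","s1.png")
cv2.imwrite("pics/s1c.png",cv2.resize(im[100:310,250:530,::-1],(800,600),interpolation=cv2.INTER_CUBIC))
E
```

```text
[-1.17522036  0.12699787  0.10609023  1.8354773  -0.01461739  1.17915951
  0.50560473]invalid input
```

View pics/s1c.png

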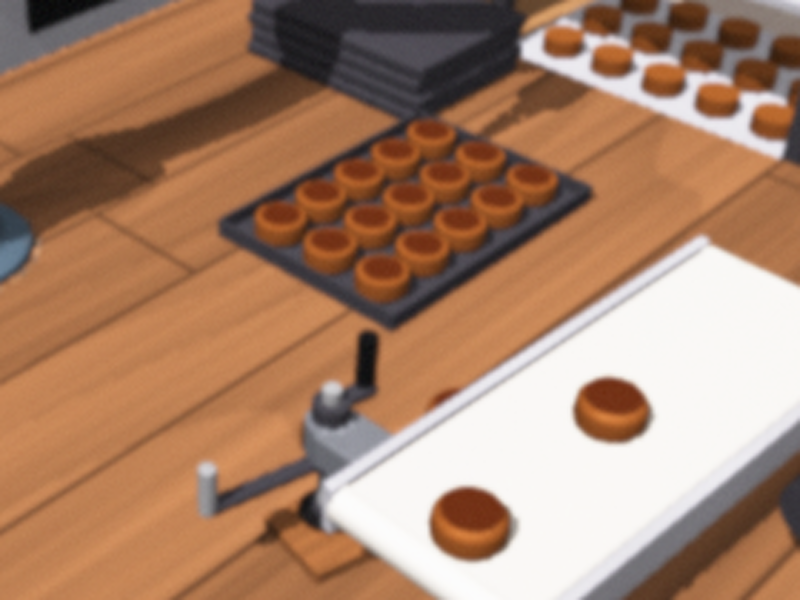

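All seven keys are needed in each row. The crop shows the handle top at about (379,218) px, which agrees with the fit. The arm isn't in view yet.

```bash
python3 -m pendant '[{"tx":-20.6,"ty":-27.6,"tz":0,"rx":0,"ry":0,"rz":0,"claw":85},{"tx":-20.6,"ty":-27.6,"tz":0,"rx":0,"ry":0,"rz":0,"claw":85},{"tx":-20.6,"ty":-27.6,"tz":0,"rx":0,"ry":0,"rz":0,"claw":85},{"tx":-20.6,"ty":-27.6,"tz":0,"rx":0,"ry":0,"rz":0,"claw":85},{"tx":-20.6,"ty":-27.6,"tz":0,"rx":0,"ry":0,"rz":0,"claw":85},{"tx":-20.6,"ty":-27.6,"tz":0,"rx":0,"ry":0,"rz":0,"claw":85},{"tx":-20.6,"ty":-27.6,"tz":0,"rx":0,"ry":0,"rz":0,"claw":85},{"tx":-20.6,"ty":-27.6,"tz":0,"rx":0,"ry":0,"rz":0,"claw":85}]' && python3 -m pendant '[{"tx":-20.6,"ty":-27.6,"tz":0,"rx":0,"ry":0,"rz":0,"claw":60},{"tx":-20.6,"ty":-27.6,"tz":0,"rx":0,"ry":0,"rz":0,"claw":60},{"tx":-20.6,"ty":-27.6,"tz":0,"rx":0,"ry":0,"rz":0,"claw":60},{"tx":-20.6,"ty":-27.6,"tz":0,"rx":0,"ry":0,"rz":0,"claw":60},{"tx":-20.6,"ty":-27.6,"tz":0,"rx":0,"ry":0,"rz":0,"claw":60},{"tx":-20.6,"ty":-27.6,"tz":0,"rx":0,"ry":0,"rz":0,"claw":60},{"tx":-20.6,"ty":-27.6,"tz":0,"rx":0,"ry":0,"rz":0,"claw":60},{"tx":-20.6,"ty":-27.6,"tz":0,"rx":0,"ry":0,"rz":0,"claw":60}]'
python3 - <<'E'
from h import *
o=bot.get_obs();print(o["joint_pos"],o["tool_pos"],o["tool_rot"])
E
```

```text
clock: 1.98
tool_pos: [0.4529, 0.2288, 0.2717]
tool_rot: [0.0, 1.0, 0.0, 0.0]
wrist_force: [0.1, -0.6, -1.0]
gripper_width: 0.0852
grasp_force: 0.0
clock: 2.65
tool_pos: [0.6176, 0.0081, 0.2715]
tool_rot: [0.0, 1.0, 0.0, 0.0]
wrist_force: [0.9, 0.9, -0.2]
gripper_width: 0.0597
grasp_force: 0.0
[-0.5143459   0.31562147  0.53742347  1.6561448  -0.17058683  1.21623362
  1.63110052] [0.61762895 0.00809879 0.27149622] [2.10358471e-04 9.99999933e-01 1.49814616e-04 2.58725359e-04]
```

```bash
python3 -m pendant '[{"tx":0,"ty":0,"tz":20,"rx":0,"ry":0,"rz":0,"claw":60},{"tx":0,"ty":0,"tz":20,"rx":0,"ry":0,"rz":0,"claw":60},{"tx":0,"ty":0,"tz":20,"rx":0,"ry":0,"rz":0,"claw":60},{"tx":0,"ty":0,"tz":15,"rx":0,"ry":0,"rz":0,"claw":60},{"tx":0,"ty":0,"tz":14,"rx":0,"ry":0,"rz":0,"claw":60},{"tx":0,"ty":0,"tz":0,"rx":0,"ry":0,"rz":0,"claw":40},{"tx":0,"ty":0,"tz":0,"rx":0,"ry":0,"rz":0,"claw":30},{"tx":0,"ty":0,"tz":0,"rx":0,"ry":0,"rz":0,"claw":30}]'
python3 - <<'E'
from h import *
im=save("scene","s2.png");t=save("top","t2.png")
a=cv2.resize(im[130:310,290:450,::-1],(500,562),interpolation=cv2.INTER_CUBIC)
b=cv2.resize(t[150:230,240:283+0,::-1],(300,558),interpolation=cv2.INTER_CUBIC)
b=np.vstack([b,np.zeros((4,300,3),np.uint8)])
cv2.imwrite("pics/c2.png",np.hstack([a,b]))
E
```

```text
clock: 3.32
tool_pos: [0.6174, 0.0092, 0.1833]
tool_rot: [0.0, 1.0, 0.0, 0.001]
wrist_force: [0.3, -0.8, 0.8]
gripper_width: 0.03
grasp_force: 0.0
```

View pics/c2.png

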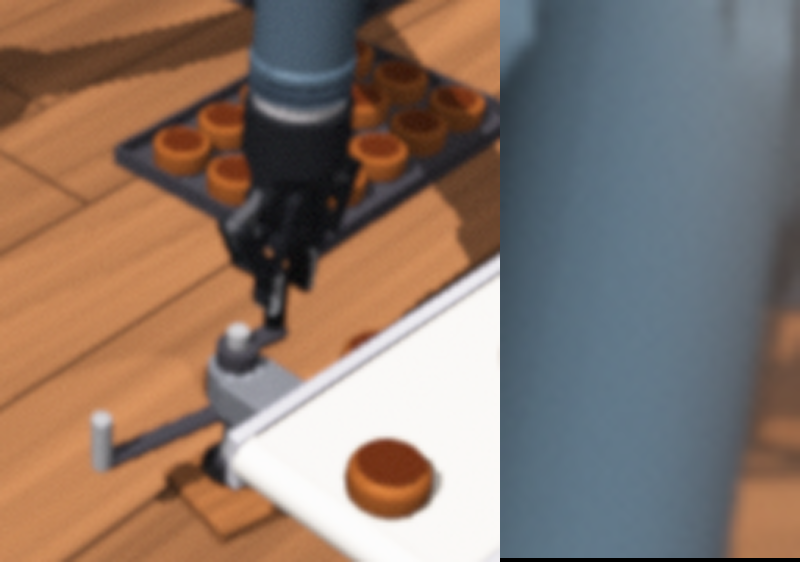

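The scene crop shows the handle between the fingers, at about crop (270,320). Next I close on it.

```bash
python3 -m pendant '[{"tx":0,"ty":0,"tz":0,"rx":0,"ry":0,"rz":0,"claw":20},{"tx":0,"ty":0,"tz":0,"rx":0,"ry":0,"rz":0,"claw":10},{"tx":0,"ty":0,"tz":0,"rx":0,"ry":0,"rz":0,"claw":10},{"tx":0,"ty":0,"tz":0,"rx":0,"ry":0,"rz":0,"claw":10},{"tx":0,"ty":0,"tz":0,"rx":0,"ry":0,"rz":0,"claw":10},{"tx":0,"ty":0,"tz":0,"rx":0,"ry":0,"rz":0,"claw":10},{"tx":0,"ty":0,"tz":0,"rx":0,"ry":0,"rz":0,"claw":10},{"tx":0,"ty":0,"tz":0,"rx":0,"ry":0,"rz":0,"claw":10}]'
```

```text
clock: 4.08
tool_pos: [0.6177, 0.0071, 0.184]
tool_rot: [0.001, 1.0, -0.001, 0.001]
wrist_force: [-0.7, -3.3, 5.9]
gripper_width: 0.0159
grasp_force: 58.7
```

```bash
cat > circ.py <<'E'
import sys;from h import *
# angle now, total, step : rows tx,ty along the circle
th,tot,st=map(float,sys.argv[1:4])
n=round(tot/st);a=th-st*np.arange(n+1);p=35*np.c_[np.cos(a),np.sin(a)];d=np.diff(p,axis=0)
for i in range(0,n,8): print(round(a[i],3),[(round(-x,1),round(y,1)) for x,y in d[i:i+8]])
E
python3 circ.py 1.297 4.8 0.05
```

```text
1.297 [(np.float64(-1.7), np.float64(-0.5)), (np.float64(-1.6), np.float64(-0.6)), (np.float64(-1.6), np.float64(-0.7)), (np.float64(-1.6), np.float64(-0.8)), (np.float64(-1.5), np.float64(-0.8)), (np.float64(-1.5), np.float64(-0.9)), (np.float64(-1.4), np.float64(-1.0)), (np.float64(-1.4), np.float64(-1.1))]
0.897 [(np.float64(-1.3), np.float64(-1.1)), (np.float64(-1.3), np.float64(-1.2)), (np.float64(-1.2), np.float64(-1.3)), (np.float64(-1.2), np.float64(-1.3)), (np.float64(-1.1), np.float64(-1.4)), (np.float64(-1.0), np.float64(-1.4)), (np.float64(-0.9), np.float64(-1.5)), (np.float64(-0.9), np.float64(-1.5))]
0.497 [(np.float64(-0.8), np.float64(-1.6)), (np.float64(-0.7), np.float64(-1.6)), (np.float64(-0.6), np.float64(-1.6)), (np.float64(-0.6), np.float64(-1.7)), (np.float64(-0.5), np.float64(-1.7)), (np.float64(-0.4), np.float64(-1.7)), (np.float64(-0.3), np.float64(-1.7)), (np.float64(-0.2), np.float64(-1.7))]
0.097 [(np.float64(-0.1), np.float64(-1.7)), (np.float64(-0.0), np.float64(-1.7)), (np.float64(0.0), np.float64(-1.7)), (np.float64(0.1), np.float64(-1.7)), (np.float6
[... 1837 characters left out ...]
oat64(0.9), np.float64(1.5)), (np.float64(0.9), np.float64(1.5)), (np.float64(0.8), np.float64(1.6))]
-2.703 [(np.float64(0.7), np.float64(1.6)), (np.float64(0.6), np.float64(1.6)), (np.float64(0.5), np.float64(1.7)), (np.float64(0.5), np.float64(1.7)), (np.float64(0.4), np.float64(1.7)), (np.float64(0.3), np.float64(1.7)), (np.float64(0.2), np.float64(1.7)), (np.float64(0.1), np.float64(1.7))]
-3.103 [(np.float64(0.0), np.float64(1.7)), (np.float64(-0.1), np.float64(1.7)), (np.float64(-0.2), np.float64(1.7)), (np.float64(-0.2), np.float64(1.7)), (np.float64(-0.3), np.float64(1.7)), (np.float64(-0.4), np.float64(1.7)), (np.float64(-0.5), np.float64(1.7)), (np.float64(-0.6), np.float64(1.7))]
```

```bash
python3 -m pendant '[{"tx":-1.7,"ty":-0.5,"tz":0,"rx":0,"ry":0,"rz":0,"claw":10},{"tx":-1.6,"ty":-0.6,"tz":0,"rx":0,"ry":0,"rz":0,"claw":10},{"tx":-1.6,"ty":-0.7,"tz":0,"rx":0,"ry":0,"rz":0,"claw":10},{"tx":-1.6,"ty":-0.8,"tz":0,"rx":0,"ry":0,"rz":0,"claw":10},{"tx":-1.5,"ty":-0.8,"tz":0,"rx":0,"ry":0,"rz":0,"claw":10},{"tx":-1.5,"ty":-0.9,"tz":0,"rx":0,"ry":0,"rz":0,"claw":10},{"tx":-1.4,"ty":-1.0,"tz":0,"rx":0,"ry":0,"rz":0,"claw":10},{"tx":-1.4,"ty":-1.1,"tz":0,"rx":0,"ry":0,"rz":0,"claw":10}]'
cat > st.py <<'E'
from h import *
o=bot.get_obs();a=np.array(o["tool_pos"])[:2]-[.6083,-.0264];f=np.array(o["wrist_force"]);r=np.hypot(*a);u=a/r;t=np.array([u[1],-u[0]])
print("t%.2f ang %.3f r %.1fmm  Ftan %.1f Frad %.1f Fz %.1f T %s"%(o["clock"],np.arctan2(a[1],a[0]),r*1e3,f[:2]@t,f[:2]@u,f[2],np.round(o["torque"],2)))
E
python3 st.py
```

```text
clock: 4.75
tool_pos: [0.6281, 0.0035, 0.184]
tool_rot: [0.0, 1.0, 0.001, -0.001]
wrist_force: [-4.5, 0.2, 9.3]
gripper_width: 0.0161
grasp_force: 59.1
t4.75 ang 0.985 r 35.9mm  Ftan -3.9 Frad -2.3 Fz 9.3 T [-0.01  1.09 -0.01]
```

```bash
python3 -m pendant '[{"tx":-1.3,"ty":-1.1,"tz":-1,"rx":0,"ry":0,"rz":0,"claw":10},{"tx":-1.3,"ty":-1.2,"tz":0,"rx":0,"ry":0,"rz":0,"claw":10},{"tx":-1.2,"ty":-1.3,"tz":0,"rx":0,"ry":0,"rz":0,"claw":10},{"tx":-1.2,"ty":-1.3,"tz":0,"rx":0,"ry":0,"rz":0,"claw":10},{"tx":-1.1,"ty":-1.4,"tz":0,"rx":0,"ry":0,"rz":0,"claw":10},{"tx":-1.0,"ty":-1.4,"tz":0,"rx":0,"ry":0,"rz":0,"claw":10},{"tx":-0.9,"ty":-1.5,"tz":0,"rx":0,"ry":0,"rz":0,"claw":10},{"tx":-0.9,"ty":-1.5,"tz":0,"rx":0,"ry":0,"rz":0,"claw":10}]' >/dev/null; python3 st.py
python3 -m pendant '[{"tx":-0.8,"ty":-1.6,"tz":0,"rx":0,"ry":0,"rz":0,"claw":10},{"tx":-0.7,"ty":-1.6,"tz":0,"rx":0,"ry":0,"rz":0,"claw":10},{"tx":-0.6,"ty":-1.6,"tz":0,"rx":0,"ry":0,"rz":0,"claw":10},{"tx":-0.6,"ty":-1.7,"tz":0,"rx":0,"ry":0,"rz":0,"claw":10},{"tx":0,"ty":0,"tz":0,"rx":0,"ry":0,"rz":0,"claw":10},{"tx":0,"ty":0,"tz":0,"rx":0,"ry":0,"rz":0,"claw":10},{"tx":0,"ty":0,"tz":0,"rx":0,"ry":0,"rz":0,"claw":10},{"tx":0,"ty":0,"tz":0,"rx":0,"ry":0,"rz":0,"claw":10}]' >/dev/null; python3 st.py
```

```text
t5.42 ang 0.655 r 37.0mm  Ftan -4.5 Frad 0.3 Fz 5.6 T [ 0.75  0.62 -0.01]
t6.08 ang 0.456 r 37.5mm  Ftan -4.7 Frad 1.3 Fz 4.2 T [ 1.1  -0.07 -0.  ]
```

```bash
cat > st.py <<'E'
import sys;from h import *
F=[];T=[];P=[]
for i in range(5):
    o=bot.get_obs();F.append(o["wrist_force"]);T.append(o["torque"]);P.append(o["tool_pos"]);
    if i<4: bot.camera("top")
F0=np.array(F);f=F0.mean(0);T=np.mean(T,0);a=np.mean(P,0)[:2]-[.6083,-.0264];r=np.hypot(*a);u=a/r;t=np.array([u[1],-u[0]]);ft=f[:2]@t
print("t%.2f ang %.3f r %.1fmm  Ftan %.2f (sd %.2f) Frad %.1f Fz %.1f |Th| %.2f pos %s"%(o["clock"],np.arctan2(a[1],a[0]),r*1e3,ft,(F0[:,:2]@t).std(),f[:2]@u,f[2],np.hypot(*T[:2]),np.round(np.mean(P,0)*1e3,1)))
sys.exit(abs(ft)>float(sys.argv[1]) or abs(f[:2]@u)>8)
E
python3 st.py 5.7 && python3 -m pendant '[{"tx":-0.5,"ty":-1.7,"tz":-0.5,"rx":0,"ry":0,"rz":0,"claw":10},{"tx":-0.4,"ty":-1.7,"tz":0,"rx":0,"ry":0,"rz":0,"claw":10},{"tx":-0.3,"ty":-1.7,"tz":0,"rx":0,"ry":0,"rz":0,"claw":10},{"tx":-0.2,"ty":-1.7,"tz":0,"rx":0,"ry":0,"rz":0,"claw":10},{"tx":0,"ty":0,"tz":0,"rx":0,"ry":0,"rz":0,"claw":10},{"tx":0,"ty":0,"tz":0,"rx":0,"ry":0,"rz":0,"claw":10},{"tx":0,"ty":0,"tz":0,"rx":0,"ry":0,"rz":0,"claw":10},{"tx":0,"ty":0,"tz":0,"rx":0,"ry":0,"rz":0,"claw":10}]' >/dev/null; python3 st.py 5.7 &&
python3 -m pendant '[{"tx":-0.1,"ty":-1.7,"tz":0,"rx":0,"ry":0,"rz":0,"claw":10},{"tx":0,"ty":-1.7,"tz":0,"rx":0,"ry":0,"rz":0,"claw":10},{"tx":0,"ty":-1.7,"tz":0,"rx":0,"ry":0,"rz":0,"claw":10},{"tx":0.1,"ty":-1.7,"tz":0,"rx":0,"ry":0,"rz":0,"claw":10},{"tx":0,"ty":0,"tz":0,"rx":0,"ry":0,"rz":0,"claw":10},{"tx":0,"ty":0,"tz":0,"rx":0,"ry":0,"rz":0,"claw":10},{"tx":0,"ty":0,"tz":0,"rx":0,"ry":0,"rz":0,"claw":10},{"tx":0,"ty":0,"tz":0,"rx":0,"ry":0,"rz":0,"claw":10}]' >/dev/null; python3 st.py 5.7
```

```text
t6.28 ang 0.456 r 37.5mm  Ftan -4.31 (sd 0.35) Frad 1.9 Fz 3.9 |Th| 1.08 pos [642.   -9.9 184.1]
t6.48 ang 0.456 r 37.5mm  Ftan -4.65 (sd 0.17) Frad 2.1 Fz 4.3 |Th| 1.09 pos [642.   -9.9 184.1]
t6.68 ang 0.456 r 37.5mm  Ftan -4.39 (sd 0.27) Frad 1.8 Fz 4.3 |Th| 1.10 pos [642.   -9.9 184.1]False
False
False
```

The numpy bool made every exit code 1, so neither move ran. I'll fix that and continue.

```bash
sed -i 's/^sys.exit.*/sys.exit(int(abs(ft)>float(sys.argv[1]) or abs(f[:2]@u)>8))/' st.py
python3 -m pendant '[{"tx":-0.5,"ty":-1.7,"tz":-0.5,"rx":0,"ry":0,"rz":0,"claw":10},{"tx":-0.4,"ty":-1.7,"tz":0,"rx":0,"ry":0,"rz":0,"claw":10},{"tx":-0.3,"ty":-1.7,"tz":0,"rx":0,"ry":0,"rz":0,"claw":10},{"tx":-0.2,"ty":-1.7,"tz":0,"rx":0,"ry":0,"rz":0,"claw":10},{"tx":0,"ty":0,"tz":0,"rx":0,"ry":0,"rz":0,"claw":10},{"tx":0,"ty":0,"tz":0,"rx":0,"ry":0,"rz":0,"claw":10},{"tx":0,"ty":0,"tz":0,"rx":0,"ry":0,"rz":0,"claw":10},{"tx":0,"ty":0,"tz":0,"rx":0,"ry":0,"rz":0,"claw":10}]' >/dev/null; python3 st.py 5.7 &&
python3 -m pendant '[{"tx":-0.1,"ty":-1.7,"tz":0,"rx":0,"ry":0,"rz":0,"claw":10},{"tx":0,"ty":-1.7,"tz":0,"rx":0,"ry":0,"rz":0,"claw":10},{"tx":0,"ty":-1.7,"tz":0,"rx":0,"ry":0,"rz":0,"claw":10},{"tx":0.1,"ty":-1.7,"tz":0,"rx":0,"ry":0,"rz":0,"claw":10},{"tx":0,"ty":0,"tz":0,"rx":0,"ry":0,"rz":0,"claw":10},{"tx":0,"ty":0,"tz":0,"rx":0,"ry":0,"rz":0,"claw":10},{"tx":0,"ty":0,"tz":0,"rx":0,"ry":0,"rz":0,"claw":10},{"tx":0,"ty":0,"tz":0,"rx":0,"ry":0,"rz":0,"claw":10}]' >/dev/null && python3 st.py 5.7
```

```text
t7.55 ang 0.278 r 37.8mm  Ftan -4.24 (sd 0.12) Frad 5.1 Fz 0.6 |Th| 1.40 pos [644.7 -16.  184.2]
t8.42 ang 0.091 r 38.1mm  Ftan -4.65 (sd 0.20) Frad 7.3 Fz -1.8 |Th| 1.84 pos [646.2 -22.9 184.3]
```

```bash
sed -i 's/\[.6083,-.0264\]/[.6112,-.027]/; s/>8))/>12))/' st.py
python3 -m pendant '[{"tx":-0.5,"ty":-1.7,"tz":0,"rx":0,"ry":0,"rz":0,"claw":10},{"tx":-0.4,"ty":-1.7,"tz":0,"rx":0,"ry":0,"rz":0,"claw":10},{"tx":-0.3,"ty":-1.7,"tz":0,"rx":0,"ry":0,"rz":0,"claw":10},{"tx":-0.2,"ty":-1.7,"tz":0,"rx":0,"ry":0,"rz":0,"claw":10},{"tx":0,"ty":0,"tz":0,"rx":0,"ry":0,"rz":0,"claw":10},{"tx":0,"ty":0,"tz":0,"rx":0,"ry":0,"rz":0,"claw":10},{"tx":0,"ty":0,"tz":0,"rx":0,"ry":0,"rz":0,"claw":10},{"tx":0,"ty":0,"tz":0,"rx":0,"ry":0,"rz":0,"claw":10}]' >/dev/null; python3 st.py 5.4 &&
python3 -m pendant '[{"tx":0.6,"ty":-1.7,"tz":0,"rx":0,"ry":0,"rz":0,"claw":10},{"tx":0.6,"ty":-1.6,"tz":0,"rx":0,"ry":0,"rz":0,"claw":10},{"tx":0.7,"ty":-1.6,"tz":0,"rx":0,"ry":0,"rz":0,"claw":10},{"tx":0.8,"ty":-1.6,"tz":0,"rx":0,"ry":0,"rz":0,"claw":10},{"tx":0,"ty":0,"tz":0,"rx":0,"ry":0,"rz":0,"claw":10},{"tx":0,"ty":0,"tz":0,"rx":0,"ry":0,"rz":0,"claw":10},{"tx":0,"ty":0,"tz":0,"rx":0,"ry":0,"rz":0,"claw":10},{"tx":0,"ty":0,"tz":0,"rx":0,"ry":0,"rz":0,"claw":10}]' >/dev/null && python3 st.py 5.4
```

```text
t9.28 ang -0.122 r 35.6mm  Ftan -4.24 (sd 0.45) Frad 4.4 Fz -0.2 |Th| 1.30 pos [646.5 -31.3 184.3]
t10.15 ang -0.350 r 35.6mm  Ftan -4.20 (sd 0.34) Frad 5.8 Fz -1.9 |Th| 1.52 pos [644.6 -39.2 184.3]
```

```bash

python3 -m pendant '[{"tx":0.5,"ty":-1.5,"tz":0,"rx":0,"ry":0,"rz":0,"claw":10},{"tx":0.6,"ty":-1.5,"tz":0,"rx":0,"ry":0,"rz":0,"claw":10},{"tx":0.6,"ty":-1.4,"tz":0,"rx":0,"ry":0,"rz":0,"claw":10},{"tx":0.7,"ty":-1.4,"tz":0,"rx":0,"ry":0,"rz":0,"claw":10},{"tx":0,"ty":0,"tz":0,"rx":0,"ry":0,"rz":0,"claw":10},{"tx":0,"ty":0,"tz":0,"rx":0,"ry":0,"rz":0,"claw":10},{"tx":0,"ty":0,"tz":0,"rx":0,"ry":0,"rz":0,"claw":10},{"tx":0,"ty":0,"tz":0,"rx":0,"ry":0,"rz":0,"claw":10}]' >/dev/null; python3 st.py 5.2 &&
python3 -m pendant '[{"tx":1.2,"ty":-1.3,"tz":0,"rx":0,"ry":0,"rz":0,"claw":10},{"tx":1.2,"ty":-1.2,"tz":0,"rx":0,"ry":0,"rz":0,"claw":10},{"tx":1.3,"ty":-1.2,"tz":0,"rx":0,"ry":0,"rz":0,"claw":10},{"tx":1.3,"ty":-1.1,"tz":0,"rx":0,"ry":0,"rz":0,"claw":10},{"tx":0,"ty":0,"tz":0,"rx":0,"ry":0,"rz":0,"claw":10},{"tx":0,"ty":0,"tz":0,"rx":0,"ry":0,"rz":0,"claw":10},{"tx":0,"ty":0,"tz":0,"rx":0,"ry":0,"rz":0,"claw":10},{"tx":0,"ty":0,"tz":0,"rx":0,"ry":0,"rz":0,"claw":10}]' >/dev/null && python3 st.py 5.2
```

```text
t11.02 ang -0.551 r 35.7mm  Ftan -4.34 (sd 0.50) Frad 4.3 Fz -1.0 |Th| 1.24 pos [641.6 -45.7 184.3]
t11.88 ang -0.776 r 35.7mm  Ftan -3.97 (sd 0.35) Frad 4.3 Fz -2.1 |Th| 1.25 pos [636.7 -52.  184.3]
```

```bash

python3 -m pendant '[{"tx":1.4,"ty":-1.2,"tz":0,"rx":0,"ry":0,"rz":0,"claw":10},{"tx":1.5,"ty":-1.2,"tz":0,"rx":0,"ry":0,"rz":0,"claw":10},{"tx":1.5,"ty":-1.1,"tz":0,"rx":0,"ry":0,"rz":0,"claw":10},{"tx":1.5,"ty":-1.0,"tz":0,"rx":0,"ry":0,"rz":0,"claw":10},{"tx":0,"ty":0,"tz":0,"rx":0,"ry":0,"rz":0,"claw":10},{"tx":0,"ty":0,"tz":0,"rx":0,"ry":0,"rz":0,"claw":10},{"tx":0,"ty":0,"tz":0,"rx":0,"ry":0,"rz":0,"claw":10},{"tx":0,"ty":0,"tz":0,"rx":0,"ry":0,"rz":0,"claw":10}]' >/dev/null; python3 st.py 5.1 &&
python3 -m pendant '[{"tx":1.6,"ty":-0.7,"tz":0,"rx":0,"ry":0,"rz":0,"claw":10},{"tx":1.6,"ty":-0.7,"tz":0,"rx":0,"ry":0,"rz":0,"claw":10},{"tx":1.6,"ty":-0.6,"tz":0,"rx":0,"ry":0,"rz":0,"claw":10},{"tx":1.7,"ty":-0.5,"tz":0,"rx":0,"ry":0,"rz":0,"claw":10},{"tx":0,"ty":0,"tz":0,"rx":0,"ry":0,"rz":0,"claw":10},{"tx":0,"ty":0,"tz":0,"rx":0,"ry":0,"rz":0,"claw":10},{"tx":0,"ty":0,"tz":0,"rx":0,"ry":0,"rz":0,"claw":10},{"tx":0,"ty":0,"tz":0,"rx":0,"ry":0,"rz":0,"claw":10}]' >/dev/null && python3 st.py 5.1
```

```text
t12.75 ang -1.006 r 35.7mm  Ftan -3.60 (sd 0.41) Frad 3.3 Fz -1.4 |Th| 1.09 pos [630.3 -57.1 184.2]
t13.62 ang -1.217 r 35.6mm  Ftan -3.97 (sd 0.46) Frad 3.3 Fz -1.1 |Th| 1.07 pos [623.5 -60.4 184.3]
```

```bash

python3 -m pendant '[{"tx":1.7,"ty":-0.5,"tz":0,"rx":0,"ry":0,"rz":0,"claw":10},{"tx":1.7,"ty":-0.4,"tz":0,"rx":0,"ry":0,"rz":0,"claw":10},{"tx":1.7,"ty":-0.3,"tz":0,"rx":0,"ry":0,"rz":0,"claw":10},{"tx":1.7,"ty":-0.3,"tz":0,"rx":0,"ry":0,"rz":0,"claw":10},{"tx":0,"ty":0,"tz":0,"rx":0,"ry":0,"rz":0,"claw":10},{"tx":0,"ty":0,"tz":0,"rx":0,"ry":0,"rz":0,"claw":10},{"tx":0,"ty":0,"tz":0,"rx":0,"ry":0,"rz":0,"claw":10},{"tx":0,"ty":0,"tz":0,"rx":0,"ry":0,"rz":0,"claw":10}]' >/dev/null; python3 st.py 4.9 &&
python3 -m pendant '[{"tx":1.7,"ty":-0.1,"tz":0,"rx":0,"ry":0,"rz":0,"claw":10},{"tx":1.7,"ty":0,"tz":0,"rx":0,"ry":0,"rz":0,"claw":10},{"tx":1.7,"ty":0.1,"tz":0,"rx":0,"ry":0,"rz":0,"claw":10},{"tx":1.7,"ty":0.2,"tz":0,"rx":0,"ry":0,"rz":0,"claw":10},{"tx":0,"ty":0,"tz":0,"rx":0,"ry":0,"rz":0,"claw":10},{"tx":0,"ty":0,"tz":0,"rx":0,"ry":0,"rz":0,"claw":10},{"tx":0,"ty":0,"tz":0,"rx":0,"ry":0,"rz":0,"claw":10},{"tx":0,"ty":0,"tz":0,"rx":0,"ry":0,"rz":0,"claw":10}]' >/dev/null && python3 st.py 4.9
```

```text
t14.48 ang -1.421 r 35.5mm  Ftan -4.23 (sd 0.22) Frad 2.6 Fz -1.2 |Th| 1.08 pos [616.5 -62.1 184.2]
t15.35 ang -1.603 r 35.4mm  Ftan -5.45 (sd 0.42) Frad 2.4 Fz -2.2 |Th| 1.28 pos [610.1 -62.4 184.3]
```

Ftan has risen from about 4.1 N to 5.45 N, which is probably contact at around 12 N. I'll confirm with one small step.

```bash

python3 -m pendant '[{"tx":0.9,"ty":0.1,"tz":0,"rx":0,"ry":0,"rz":0,"claw":10},{"tx":0.9,"ty":0.1,"tz":0,"rx":0,"ry":0,"rz":0,"claw":10},{"tx":0.9,"ty":0.2,"tz":0,"rx":0,"ry":0,"rz":0,"claw":10},{"tx":0,"ty":0,"tz":0,"rx":0,"ry":0,"rz":0,"claw":10},{"tx":0,"ty":0,"tz":0,"rx":0,"ry":0,"rz":0,"claw":10},{"tx":0,"ty":0,"tz":0,"rx":0,"ry":0,"rz":0,"claw":10},{"tx":0,"ty":0,"tz":0,"rx":0,"ry":0,"rz":0,"claw":10},{"tx":0,"ty":0,"tz":0,"rx":0,"ry":0,"rz":0,"claw":10}]' >/dev/null; python3 st.py 4.9; python3 st.py 4.9
python3 - <<'E'
from h import *
im=save("scene","s3.png")
print(proj("scene",[.6112,-.027,.015]))
cv2.imwrite("pics/c3.png",cv2.resize(im[230:330,310:430,::-1],(720,600),interpolation=cv2.INTER_CUBIC))
E
```

```text
t16.22 ang -1.669 r 35.3mm  Ftan -6.63 (sd 0.44) Frad 2.2 Fz -2.9 |Th| 1.45 pos [607.7 -62.2 184.3]
t16.42 ang -1.669 r 35.3mm  Ftan -6.89 (sd 0.17) Frad 2.5 Fz -2.5 |Th| 1.47 pos [607.7 -62.2 184.3]
[364.41805731 282.41806548]
```

View pics/c3.png

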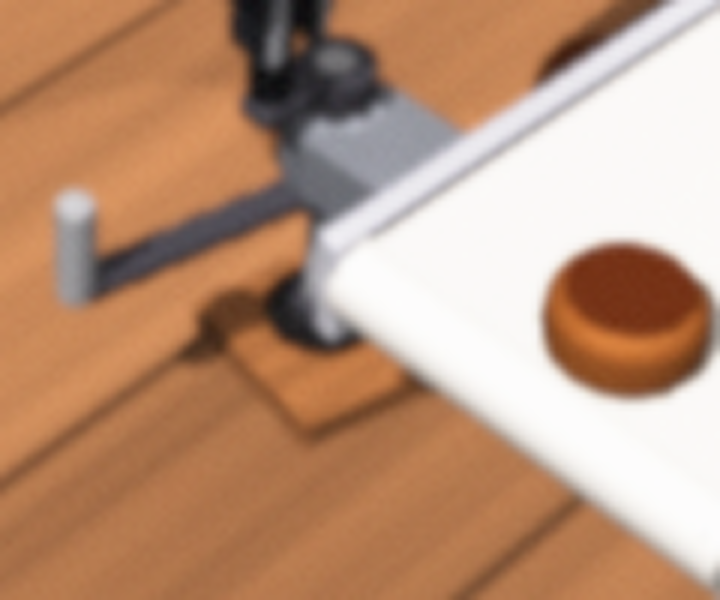

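The crop shows the foot sitting on the packer, at about crop (310,315), with no visible gap. The lever pin is still at the loose end, at crop (75,205). Two rises in a row, to 6.8 N, put the load at about 20 N, so I stop turning here. I'll unload the tangential lead, open and rise.

```bash

python3 -m pendant '[{"tx":-0.8,"ty":0,"tz":0,"rx":0,"ry":0,"rz":0,"claw":10},{"tx":-0.8,"ty":0,"tz":0,"rx":0,"ry":0,"rz":0,"claw":10},{"tx":-0.8,"ty":0,"tz":0,"rx":0,"ry":0,"rz":0,"claw":10},{"tx":0,"ty":0,"tz":0,"rx":0,"ry":0,"rz":0,"claw":10},{"tx":0,"ty":0,"tz":0,"rx":0,"ry":0,"rz":0,"claw":10},{"tx":0,"ty":0,"tz":0,"rx":0,"ry":0,"rz":0,"claw":10},{"tx":0,"ty":0,"tz":0,"rx":0,"ry":0,"rz":0,"claw":10},{"tx":0,"ty":0,"tz":0,"rx":0,"ry":0,"rz":0,"claw":10}]' >/dev/null; python3 st.py 4.9
```

```text
t17.33 ang -1.665 r 35.3mm  Ftan -3.81 (sd 0.27) Frad 4.2 Fz -0.2 |Th| 1.22 pos [607.9 -62.1 184.2]
```

```bash

python3 -m pendant '[{"tx":-1,"ty":-0.7,"tz":0,"rx":0,"ry":0,"rz":0,"claw":10},{"tx":-1,"ty":-0.7,"tz":0,"rx":0,"ry":0,"rz":0,"claw":10},{"tx":-1,"ty":-0.6,"tz":0,"rx":0,"ry":0,"rz":0,"claw":10},{"tx":0,"ty":0,"tz":0,"rx":0,"ry":0,"rz":0,"claw":10},{"tx":0,"ty":0,"tz":0,"rx":0,"ry":0,"rz":0,"claw":45},{"tx":0,"ty":0,"tz":0,"rx":0,"ry":0,"rz":0,"claw":45},{"tx":0,"ty":0,"tz":0,"rx":0,"ry":0,"rz":0,"claw":45},{"tx":0,"ty":0,"tz":0,"rx":0,"ry":0,"rz":0,"claw":45}]' >/dev/null; python3 st.py 4.9
python3 -m pendant '[{"tx":0,"ty":0,"tz":-20,"rx":0,"ry":0,"rz":0,"claw":45},{"tx":0,"ty":0,"tz":-25,"rx":0,"ry":0,"rz":0,"claw":45},{"tx":0,"ty":0,"tz":-25,"rx":0,"ry":0,"rz":0,"claw":45},{"tx":5,"ty":-20,"tz":0,"rx":0,"ry":0,"rz":0,"claw":45},{"tx":5,"ty":-20,"tz":0,"rx":0,"ry":0,"rz":0,"claw":45},{"tx":5,"ty":-20,"tz":0,"rx":0,"ry":0,"rz":0,"claw":45},{"tx":5,"ty":-20,"tz":0,"rx":0,"ry":0,"rz":0,"claw":45},{"tx":0,"ty":0,"tz":0,"rx":0,"ry":0,"rz":0,"claw":45}]'
python3 - <<'E'
from h import *
im=save("scene","s4.png")
for n,z in(("lock_pin",.137),("crank_handle",.206)):
    for r in bot.pinpoint("scene",n)[:2]: print(n,r["p"],px(r["centre"]),atz("scene",px(r["centre"]),z))
E
```

```text
t18.20 ang -1.617 r 34.0mm  Ftan 0.30 (sd 0.22) Frad 0.2 Fz 0.0 |Th| 0.02 pos [609.6 -61.  183.3]
clock: 18.87
tool_pos: [0.5878, -0.1485, 0.2543]
tool_rot: [0.005, 1.0, -0.002, -0.0]
wrist_force: [0.1, -1.8, 0.1]
gripper_width: 0.0448
grasp_force: 0.0
lock_pin 0.68 [325.696 262.32 ] [ 0.58408626 -0.13625155  0.137     ]
lock_pin 0.31 [258.496 395.184] [ 0.74567846 -0.46085768  0.137     ]
crank_handle 0.61 [355.776 230.208] [ 0.60965849 -0.06639994  0.206     ]
```

```bash

python3 -m pendant '[{"tx":0,"ty":0,"tz":0,"rx":0,"ry":0,"rz":6.9,"claw":45},{"tx":0,"ty":0,"tz":0,"rx":0,"ry":0,"rz":6.9,"claw":45},{"tx":0,"ty":0,"tz":0,"rx":0,"ry":0,"rz":6.9,"claw":45},{"tx":0,"ty":0,"tz":0,"rx":0,"ry":0,"rz":6.9,"claw":45},{"tx":0,"ty":0,"tz":0,"rx":0,"ry":0,"rz":6.9,"claw":45},{"tx":0,"ty":0,"tz":0,"rx":0,"ry":0,"rz":6.9,"claw":45},{"tx":0,"ty":0,"tz":0,"rx":0,"ry":0,"rz":6.9,"claw":45},{"tx":0,"ty":0,"tz":0,"rx":0,"ry":0,"rz":6.9,"claw":45}]' >/dev/null
python3 -m pendant '[{"tx":0,"ty":0,"tz":0,"rx":0,"ry":0,"rz":6.9,"claw":45},{"tx":0,"ty":0,"tz":0,"rx":0,"ry":0,"rz":6.9,"claw":45},{"tx":0,"ty":0,"tz":0,"rx":0,"ry":0,"rz":6.9,"claw":45},{"tx":0,"ty":0,"tz":0,"rx":0,"ry":0,"rz":6.9,"claw":45},{"tx":0,"ty":0,"tz":0,"rx":0,"ry":0,"rz":6.9,"claw":45},{"tx":0,"ty":0,"tz":0,"rx":0,"ry":0,"rz":6.9,"claw":45},{"tx":0,"ty":0,"tz":0,"rx":0,"ry":0,"rz":6.9,"claw":45},{"tx":0,"ty":0,"tz":0,"rx":0,"ry":0,"rz":0,"claw":45}]'
cat > go.py <<'E'
import sys;from h import *
# shift in tool axes (mm) to a world target (mm)
o=bot.get_obs();R=Rot.from_quat(o["tool_rot"]);p=np.array(o["tool_pos"])*1e3
print("tool mm",np.round(R.inv().apply(np.array(list(map(float,sys.argv[1:4])))-p),1),"y axis",np.round(R.as_matrix()[:,1],2),"j7",o["joint_pos"][6])
E
python3 - <<'E'
from h import *
from scipy.optimize import least_squares
ax=np.array([.6112,-.027])
pn=[("scene",(323.3,262.9)),("top",(341.8,201))]
s=least_squares(lambda v:np.concatenate([proj(c,[*(ax+.12*np.array([np.cos(v[0]),np.sin(v[0])])),.137])-p for c,p in pn]),[-1.8]);v=s.x[0]
print(v,ax+.12*np.array([np.cos(v),np.sin(v)]),s.fun,[atz(c,p,.137) for c,p in pn])
E
python3 go.py 584 -144 254
```

```text
clock: 20.35
tool_pos: [0.5906, -0.1391, 0.2532]
tool_rot: [0.785, 0.619, -0.0, -0.0]
wrist_force: [0.0, 0.6, -0.5]
gripper_width: 0.0454
grasp_force: 0.0
-1.7936507663926544 [ 0.58467828 -0.14403247] [ 0.13780948  1.18507977 -0.47126079  0.75555714] [array([ 0.58162697, -0.14148917,  0.137     ]), array([ 0.58653392, -0.14524524,  0.137     ])]
tool mm [-6.3 -5.3 -0.8] y axis [ 0.97 -0.23 -0.  ] j7 0.2169686904094602
```

```bash

python3 -m pendant '[{"tx":-6,"ty":-5,"tz":0,"rx":0,"ry":0,"rz":0,"claw":45},{"tx":0,"ty":0,"tz":20,"rx":0,"ry":0,"rz":0,"claw":45},{"tx":0,"ty":0,"tz":25,"rx":0,"ry":0,"rz":0,"claw":45},{"tx":0,"ty":0,"tz":25,"rx":0,"ry":0,"rz":0,"claw":45},{"tx":0,"ty":0,"tz":25,"rx":0,"ry":0,"rz":0,"claw":45},{"tx":0,"ty":0,"tz":0,"rx":0,"ry":0,"rz":0,"claw":45},{"tx":0,"ty":0,"tz":0,"rx":0,"ry":0,"rz":0,"claw":45},{"tx":0,"ty":0,"tz":0,"rx":0,"ry":0,"rz":0,"claw":45}]'
python3 go.py 584.5 -144 110
python3 - <<'E'
from h import *
im=save("scene","s5.png")
cv2.imwrite("pics/c5.png",cv2.resize(im[180:300,260:420,::-1],(800,600),interpolation=cv2.INTER_CUBIC))
E
```

```text
clock: 21.02
tool_pos: [0.5843, -0.1468, 0.1601]
tool_rot: [0.785, 0.619, 0.001, 0.001]
wrist_force: [-0.3, 0.1, -0.4]
gripper_width: 0.0448
grasp_force: 0.0
tool mm [ 2.8 -0.6 50.1] y axis [ 0.97 -0.23  0.  ] j7 0.29879992150865914
```

View pics/c5.png

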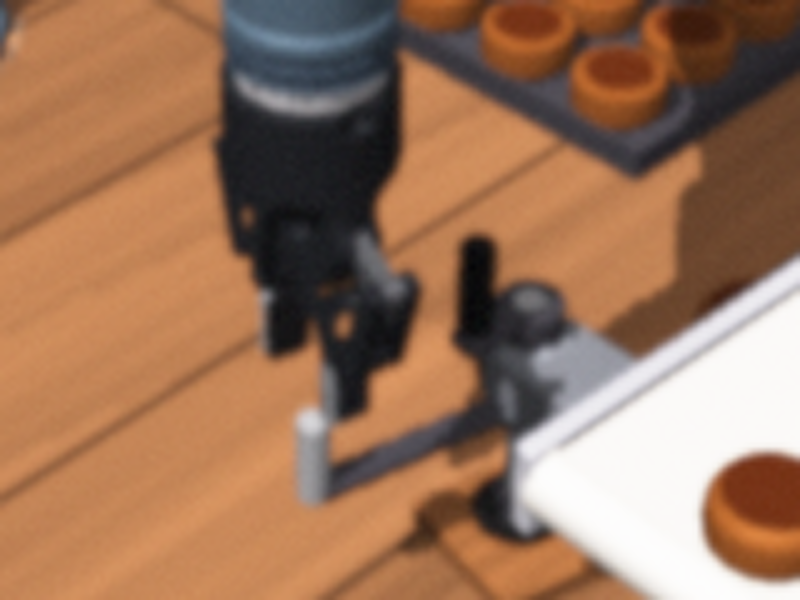

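The pin top is at crop (313,415), directly below the midpoint of the fingertips at about (312,378), so they are aligned. I'll descend with the fingers either side of the pin.

```bash

python3 -m pendant '[{"tx":2,"ty":0,"tz":15,"rx":0,"ry":0,"rz":0,"claw":45},{"tx":0,"ty":0,"tz":15,"rx":0,"ry":0,"rz":0,"claw":45},{"tx":0,"ty":0,"tz":12,"rx":0,"ry":0,"rz":0,"claw":45},{"tx":0,"ty":0,"tz":8,"rx":0,"ry":0,"rz":0,"claw":45},{"tx":0,"ty":0,"tz":0,"rx":0,"ry":0,"rz":0,"claw":35},{"tx":0,"ty":0,"tz":0,"rx":0,"ry":0,"rz":0,"claw":26},{"tx":0,"ty":0,"tz":0,"rx":0,"ry":0,"rz":0,"claw":26},{"tx":0,"ty":0,"tz":0,"rx":0,"ry":0,"rz":0,"claw":26}]'
python3 - <<'E'
from h import *
# arc about the axis, per row 0.1 rad clockwise, in tool axes, tool turning 5.73 deg with it
o=bot.get_obs();R=Rot.from_quat(o["tool_rot"]);p=np.array(o["tool_pos"]);r=p-[.6112,-.027,p[2]]
q=Rot.from_rotvec([0,0,-.1]);print("angle",np.arctan2(r[1],r[0]),"r",np.hypot(*r[:2]),"row tool mm",R.inv().apply(q.apply(r)-r)*1e3,o["joint_pos"])
E
```

```text
clock: 21.73
tool_pos: [0.5846, -0.145, 0.1094]
tool_rot: [0.786, 0.619, 0.0, 0.001]
wrist_force: [-0.3, -0.3, 0.4]
gripper_width: 0.026
grasp_force: 0.0
angle -1.7928319198514937 r 0.12098219860497064 row tool mm [  0.42636609 -12.08565192  -0.01488677] [-0.46462225  0.55697875  0.81965135  1.84466865 -0.49308979  0.95465793
  0.3370025 ]
```

```bash

python3 -m pendant '[{"tx":0.3,"ty":-6.1,"tz":0,"rx":0,"ry":0,"rz":2.9,"claw":26},{"tx":0.5,"ty":-12.1,"tz":0,"rx":0,"ry":0,"rz":5.7,"claw":26},{"tx":0.5,"ty":-12.1,"tz":0,"rx":0,"ry":0,"rz":5.7,"claw":26},{"tx":0.5,"ty":-12.1,"tz":0,"rx":0,"ry":0,"rz":5.7,"claw":26},{"tx":0.5,"ty":-12.1,"tz":0,"rx":0,"ry":0,"rz":5.7,"claw":26},{"tx":0.5,"ty":-12.1,"tz":0,"rx":0,"ry":0,"rz":5.7,"claw":26},{"tx":0.5,"ty":-12.1,"tz":0,"rx":0,"ry":0,"rz":5.7,"claw":26},{"tx":0.3,"ty":-6.1,"tz":0,"rx":0,"ry":0,"rz":2.9,"claw":26}]'
python3 - <<'E'
from h import *
o=bot.get_obs();R=Rot.from_quat(o["tool_rot"]);p=np.array(o["tool_pos"]);r=p-[.6112,-.027,p[2]]
q=Rot.from_rotvec([0,0,-.05]);print("angle",np.arctan2(r[1],r[0]),"r",np.hypot(*r[:2]),"row tool mm",R.inv().apply(q.apply(r)-r)*1e3,"F tool",R.inv().apply(o["wrist_force"]),o["joint_pos"])
im=save("scene","s6.png")
cv2.imwrite("pics/c6.png",cv2.resize(im[180:300,260:420,::-1],(800,600),interpolation=cv2.INTER_CUBIC))
E
```

```text
clock: 22.4
tool_pos: [0.5142, -0.0993, 0.1095]
tool_rot: [0.951, 0.31, 0.001, 0.0]
wrist_force: [-0.3, -1.5, -0.1]
gripper_width: 0.0258
grasp_force: 0.8
angle -2.500939291350986 r 0.12097519782774227 row tool mm [ 0.09512796 -6.04737682 -0.00766226] F tool [-1.14326949  1.02736327  0.10075183] [-0.75630921  0.49923456  1.05670533  2.03860515 -0.5519869   0.91828446
 -0.3393842 ]
```

View pics/c6.png

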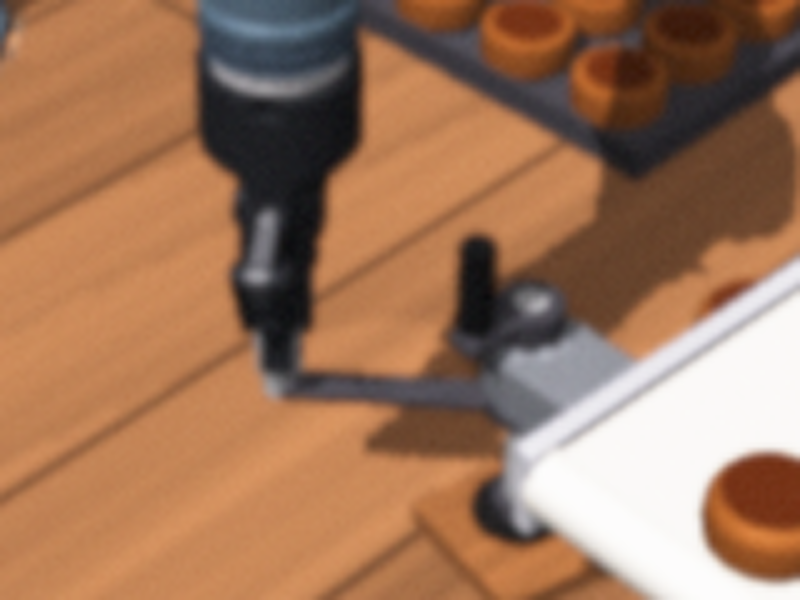

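The lever is following and its pin is between the fingertips at crop (280,380). I'll keep going until the stop.

```bash
cat > lk.py <<'E'
from h import *
o=bot.get_obs();R=Rot.from_quat(o["tool_rot"]);p=np.array(o["tool_pos"]);r=p-[.6112,-.027,p[2]]
q=Rot.from_rotvec([0,0,-.05]);print("t",o["clock"],"angle",np.arctan2(r[1],r[0]),"r",np.hypot(*r[:2]),"row",np.round(R.inv().apply(q.apply(r)-r)*1e3,1),"F tool",R.inv().apply(o["wrist_force"]),"pad",o["grasp_force"])
E
python3 -m pendant '[{"tx":0.1,"ty":-7.2,"tz":0,"rx":0,"ry":0,"rz":3.4,"claw":26},{"tx":0.1,"ty":-7.2,"tz":0,"rx":0,"ry":0,"rz":3.4,"claw":26},{"tx":0.1,"ty":-7.2,"tz":0,"rx":0,"ry":0,"rz":3.4,"claw":26},{"tx":0.1,"ty":-7.2,"tz":0,"rx":0,"ry":0,"rz":3.4,"claw":26},{"tx":0.1,"ty":-7.2,"tz":0,"rx":0,"ry":0,"rz":3.4,"claw":26},{"tx":0.1,"ty":-7.2,"tz":0,"rx":0,"ry":0,"rz":3.4,"claw":26},{"tx":0.1,"ty":-7.2,"tz":0,"rx":0,"ry":0,"rz":3.4,"claw":26},{"tx":0,"ty":0,"tz":0,"rx":0,"ry":0,"rz":0,"claw":26}]' >/dev/null; python3 lk.py
python3 -m pendant '[{"tx":0.1,"ty":-4,"tz":0,"rx":0,"ry":0,"rz":1.9,"claw":26},{"tx":0.1,"ty":-4,"tz":0,"rx":0,"ry":0,"rz":1.9,"claw":26},{"tx":0.1,"ty":-4,"tz":0,"rx":0,"ry":0,"rz":1.9,"claw":26},{"tx":0,"ty":0,"tz":0,"rx":0,"ry":0,"rz":0,"claw":26},{"tx":0,"ty":0,"tz":0,"rx":0,"ry":0,"rz":0,"claw":26},{"tx":0,"ty":0,"tz":0,"rx":0,"ry":0,"rz":0,"claw":26},{"tx":0,"ty":0,"tz":0,"rx":0,"ry":0,"rz":0,"claw":26},{"tx":0,"ty":0,"tz":0,"rx":0,"ry":0,"rz":0,"claw":26}]' >/dev/null; python3 lk.py
```

```text
t 23.1167 angle -2.9252923989207633 r 0.12053273071814384 row [ 0.2 -6.   0. ] F tool [ 1.01963792 -0.0254214   0.08519831] pad 0.0
t 23.7833 angle -3.0173066509314457 r 0.12097508659019822 row [ 0.1 -6.   0. ] F tool [0.49194315 0.24634526 0.28738733] pad 0.0
```

```bash

python3 -m pendant '[{"tx":0.1,"ty":-4,"tz":0,"rx":0,"ry":0,"rz":1.9,"claw":26},{"tx":0.1,"ty":-4,"tz":0,"rx":0,"ry":0,"rz":1.9,"claw":26},{"tx":0.1,"ty":-3,"tz":0,"rx":0,"ry":0,"rz":1.4,"claw":26},{"tx":0,"ty":0,"tz":0,"rx":0,"ry":0,"rz":0,"claw":26},{"tx":0,"ty":0,"tz":0,"rx":0,"ry":0,"rz":0,"claw":26},{"tx":0,"ty":0,"tz":0,"rx":0,"ry":0,"rz":0,"claw":26},{"tx":0,"ty":0,"tz":0,"rx":0,"ry":0,"rz":0,"claw":26},{"tx":0,"ty":0,"tz":0,"rx":0,"ry":0,"rz":0,"claw":26}]' >/dev/null; python3 lk.py
python3 - <<'E'
from h import *
im=save("scene","s7.png")
cv2.imwrite("pics/c7.png",cv2.resize(im[180:300,260:420,::-1],(800,600),interpolation=cv2.INTER_CUBIC))
E
```

```text
t 24.45 angle -3.1101259613407692 r 0.12084815063526866 row [ 0.1 -6.   0. ] F tool [0.31124262 0.07903045 0.38585555] pad 0.0
```

View pics/c7.png

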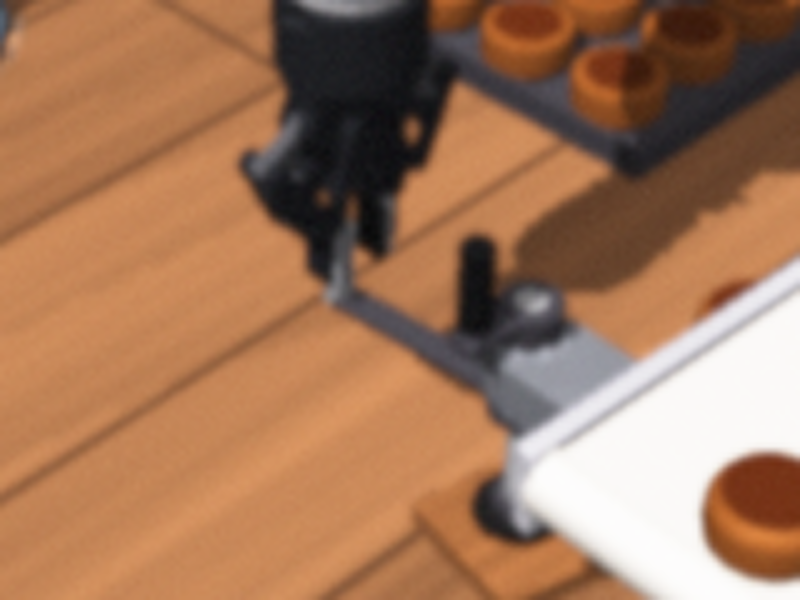

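The pin is at crop (340,285), still against the trailing finger, and I see no sign of the stop yet. I'll push on with force checks.

```bash

for k in 1; do python3 -m pendant '[{"tx":0.1,"ty":-3,"tz":0,"rx":0,"ry":0,"rz":1.4,"claw":26},{"tx":0.1,"ty":-3,"tz":0,"rx":0,"ry":0,"rz":1.4,"claw":26},{"tx":0,"ty":0,"tz":0,"rx":0,"ry":0,"rz":0,"claw":26},{"tx":0,"ty":0,"tz":0,"rx":0,"ry":0,"rz":0,"claw":26},{"tx":0,"ty":0,"tz":0,"rx":0,"ry":0,"rz":0,"claw":26},{"tx":0,"ty":0,"tz":0,"rx":0,"ry":0,"rz":0,"claw":26},{"tx":0,"ty":0,"tz":0,"rx":0,"ry":0,"rz":0,"claw":26},{"tx":0,"ty":0,"tz":0,"rx":0,"ry":0,"rz":0,"claw":26}]' >/dev/null; done; python3 lk.py
python3 -m pendant '[{"tx":0.1,"ty":-3,"tz":0,"rx":0,"ry":0,"rz":1.4,"claw":26},{"tx":0.1,"ty":-3,"tz":0,"rx":0,"ry":0,"rz":1.4,"claw":26},{"tx":0,"ty":0,"tz":0,"rx":0,"ry":0,"rz":0,"claw":26},{"tx":0,"ty":0,"tz":0,"rx":0,"ry":0,"rz":0,"claw":26},{"tx":0,"ty":0,"tz":0,"rx":0,"ry":0,"rz":0,"claw":26},{"tx":0,"ty":0,"tz":0,"rx":0,"ry":0,"rz":0,"claw":26},{"tx":0,"ty":0,"tz":0,"rx":0,"ry":0,"rz":0,"claw":26},{"tx":0,"ty":0,"tz":0,"rx":0,"ry":0,"rz":0,"claw":26}]' >/dev/null; python3 lk.py
```

```text
t 25.1667 angle -3.140833194457349 r 0.12066658184700857 row [ 0. -6. -0.] F tool [0.97790128 5.12108832 1.80418188] pad 2.612224593758583
t 25.8333 angle -3.141058267318917 r 0.11995453178025998 row [-0.3 -6.  -0.1] F tool [ 3.81892854 14.48554569  8.68676785] pad 7.4532173573970795
```

The tool no longer advances and the force has risen to 14 N, so the lever is at its stop. I'll ease off, open and rise straight up.

```bash

python3 -m pendant '[{"tx":0,"ty":4,"tz":0,"rx":0,"ry":0,"rz":-1.4,"claw":26},{"tx":0,"ty":4,"tz":0,"rx":0,"ry":0,"rz":-1.4,"claw":26},{"tx":0,"ty":0,"tz":0,"rx":0,"ry":0,"rz":0,"claw":26},{"tx":0,"ty":0,"tz":0,"rx":0,"ry":0,"rz":0,"claw":26},{"tx":0,"ty":0,"tz":0,"rx":0,"ry":0,"rz":0,"claw":40},{"tx":0,"ty":0,"tz":0,"rx":0,"ry":0,"rz":0,"claw":40},{"tx":0,"ty":0,"tz":0,"rx":0,"ry":0,"rz":0,"claw":40},{"tx":0,"ty":0,"tz":0,"rx":0,"ry":0,"rz":0,"claw":40}]' >/dev/null; python3 lk.py
python3 -m pendant '[{"tx":0,"ty":0,"tz":-10,"rx":0,"ry":0,"rz":0,"claw":40},{"tx":0,"ty":0,"tz":-25,"rx":0,"ry":0,"rz":0,"claw":40},{"tx":0,"ty":0,"tz":-30,"rx":0,"ry":0,"rz":0,"claw":40},{"tx":0,"ty":0,"tz":-30,"rx":0,"ry":0,"rz":0,"claw":40},{"tx":0,"ty":0,"tz":-30,"rx":0,"ry":0,"rz":0,"claw":40},{"tx":0,"ty":0,"tz":-20,"rx":0,"ry":0,"rz":0,"claw":40},{"tx":0,"ty":0,"tz":0,"rx":0,"ry":0,"rz":0,"claw":40},{"tx":0,"ty":0,"tz":0,"rx":0,"ry":0,"rz":0,"claw":40}]'
python3 - <<'E'
from h import *
im=save("scene","s8.png");print(proj("scene",[.6112+.12*np.cos(-3.1),-.027+.12*np.sin(-3.1),.137]))
cv2.imwrite("pics/c8.png",cv2.resize(im[180:300,260:420,::-1],(800,600),interpolation=cv2.INTER_CUBIC))
E
```

```text
t 26.5 angle 3.133845857505366 r 0.120693131749752 row [ 0.1 -6.   0. ] F tool [-0.54614778  0.02457487  0.01947496] pad 0.0
clock: 27.17
tool_pos: [0.4912, -0.0265, 0.2552]
tool_rot: [1.0, -0.009, 0.001, -0.002]
wrist_force: [-0.5, -0.6, -0.4]
gripper_width: 0.0401
grasp_force: 0.0
[329.39303598 224.38891089]
```

View pics/c8.png

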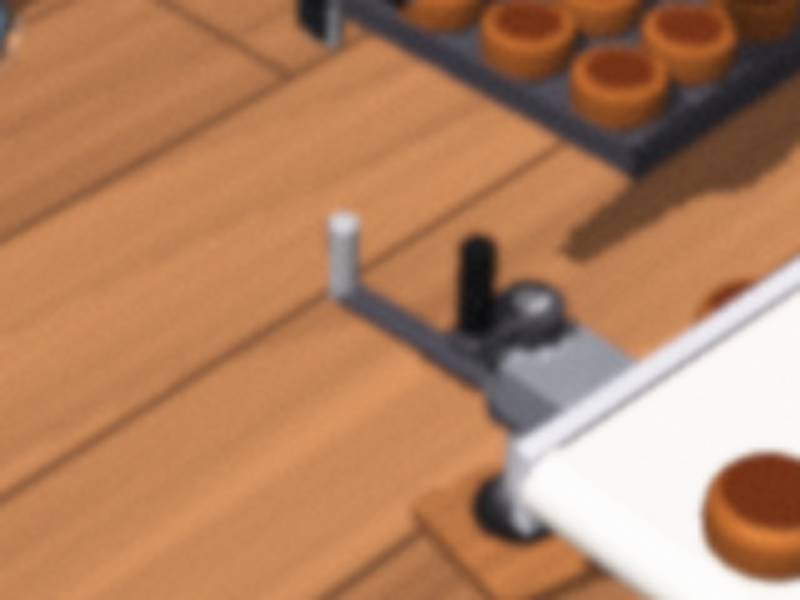

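The pin top is at crop (343,218), or about (328.6,223.6) px. The predicted position at the stop is (329.4,224.4), so the lever stayed locked. The crank is unmoved, the foot is on the packer and the gripper is clear.

```bash
python3 -c "
from rig import bot
print(bot.close_job())"
```

```text
the job is handed in; nothing more can be done
None
```

The job is handed in: the foot bears on the packer at about 20 N (2 kg, estimated from handle force), the lever was then swung to its stop, the gripper is clear of everything, and the clock stood at 27 s.

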